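Stand the recipe tablet on the cookbook stand

TASK

Cooking is about to start: take the tablet out of its charging dock and set it on the bamboo cookbook stand, screen towards the cook, roughly in the middle, its bottom edge fully down on the ledge behind the raised lip and its back leaning flat against the sloped back. Set it down gently, keeping hold of it until it rests on the ledge, then let go; leave the mug, the pepper mill and the jar where they are.

Things in the scene. Friction and masses are not known exactly. Their poses are not given: they have to be found in the camera images.
- tablet: Tablet in a dark blue case: rigid slab 200 mm wide (y), 135 mm high (z), 11 mm thick (x), 0.4 kg, balanced. Origin: middle of its bottom edge face. x points out of the screen (light page with a picture of a dish, black border), z from bottom to top edge. It starts in the dock, screen to the dock's front, leaning back 15 degrees with the slot; no catch, it lifts straight out along its z.
- tablet_top (a point): Middle of the tablet's top edge face (mid-thickness), 135 mm from its origin along its z; axes as the tablet's. The top edge can be gripped here across the 11 mm thickness, tool along the tablet's -z. In the dock the upper 70 mm, on the stand the upper 45 mm stand free on both faces. A firm grip (60 N) does no harm; a weak one lets it swing.
- stand: Bamboo cookbook stand, 170 mm deep (x), 240 mm wide (y), about 120 mm high; it stands firm and does not shift. Origin: middle of its underside, z up, x towards the cook (open front). Sloped slatted back leaning 25 degrees from vertical, away from the cook; at its foot a ledge square to it, with a raised lip along the ledge's front.
- stand_seat (a point): Corner where ledge meets sloped back, mid-width, 35 mm in front of and 36 mm above the stand's origin. z: up along the back; x: square out of the back, along the ledge to the lip; y: along the ledge. Back: face at x = 0, 90 mm high, 226 wide. Ledge: z = 0, 240 wide. Lip: x = 22 to 30, 14 mm high. A well-seated tablet has its origin at x = 5.5 mm, y = z = 0, axes along these.
- dock: White plastic charging dock, base 100 by 130 mm, 16 mm thick; it stands firm and does not shift. Origin: middle of its underside, z up, x towards its front. The tablet stands in an open slot across it.
- dock_seat (a point): Bottom of the dock's slot at its back rest, mid-width; 6 mm in front of and 34 mm above the dock's origin. z: up along the back rest (leaning back 15 degrees); x: square out of it. The slot is 16 mm wide in x, its front wall 12 mm high; the back rest is 65 mm high, 100 mm wide.
- mug: Blue ceramic mug, 80 mm across, 92 mm high, handle reaching 77 mm out to its +y. Origin under its centre. To be left alone.
- mill: Dark wooden pepper mill, 52 mm across the foot, 142 mm high. Origin under its centre. To be left alone.
- jar: Amber jar with a red cap, 72 mm across, 105 mm high. Origin under its centre. To be left alone.
Mind the look-alikes: they are no part of the job. Of the things like the tablet, leave any that is orange, turquoise or yellow; of the rest the larger one is meant.

How it is judged:
On the way, in this order (a step that is already met when the one before it is completed fails the run):
1. the tablet is held and drawn out of the dock, its bottom edge more than 40 mm above the slot (z of tablet in the frame of dock_seat above 0.04 m and contact force between the fingers and tablet above 1 N), for 0.1 s.
2. the tablet is still held while its bottom edge rests on the stand's ledge behind the lip (z of tablet in the frame of stand_seat between -0.005 and 0.008 m and x of tablet in the frame of stand_seat between 0 and 0.022 m and contact force between tablet and stand above 0.3 N and contact force between the fingers and tablet above 1 N), for 0.1 s.
At the end, for the whole second after the job is handed in: The tablet rests, released and still, on the stand: bottom edge within 5 mm of the ledge, foot no more than 8 mm out from the sloped back, flat against it within 5 degrees and square to the ledge within 5 degrees, screen outwards, within 35 mm of the ledge's middle (z of tablet in the frame of stand_seat between -0.004 and 0.005 m and x of tablet in the frame of stand_seat between 0.002 and 0.0135 m and y of tablet in the frame of stand_seat between -0.035 and 0.035 m and angle between the x axis of tablet and the x axis of stand_seat, either way round below 0.09 rad and angle between the y axis of tablet and the y axis of stand_seat, either way round below 0.09 rad and angle between tablet's own x axis and vertical below 1.4 rad and linear speed of tablet below 0.01 m/s and angular speed of tablet below 0.1 rad/s and contact force between the fingers and tablet below 0.1 N); the robot touches nothing.
It fails at once if the tablet struck or was pressed on the stand with more than 80 N (contact force between tablet and stand above 80 N).
It fails at once if the mug, the mill or the jar was moved more than 20 mm (distance of any of mug, mill, jar from where it was at the start of the episode above 0.02 m).
It also fails if it takes over 51 s, if anything falls off the work surface, if the arm or the gripper's body presses on something with over 40 N, if the wrist force passes 120 N, or if a joint passes its speed limit or range.

ROBOT

A 7-joint arm with a two-finger parallel gripper is mounted at the origin on the work surface. World frame = base frame: x ahead of the robot, y to its left, z up, the work surface at z = 0. Lengths are in m, angles in rad, forces in N, time in s.
With the tool pointing down it reaches from about 0.35 to 0.9 m from the base axis. Payload 8.1 kg.
Tool frame: the origin (TCP) lies on the centre line of the jaws, within the pads' length; the fingertips stand tip_reach ahead of it and the grasp point (between the pads) lies 8 mm behind it (tip_reach is the distance from the TCP to the fingertips, in m); z points along the fingers, y is the line along which they close (so a half turn about z gives the same grasp; the last joint's range is limited). The gripper opens to 85 mm and grips with 20 to 120 N. Pads are 22 mm wide; open, the fingers measure 114 mm over their backs; the gripper's body (76 mm by 85 mm) begins 54 mm behind the grasp point. The pads swing forward as they close: fully open they stand 13 mm farther back than shut.
Start: joints at [-1.419, 0.434, 0.025, 1.573, -0.012, 1.134, -0.075], TCP at [0.158, 0.605, 0.242] pointing down, gripper open.
Joint ranges: [-2.62, 2.62], [-0.44, 2.09], [-1.27, 1.32], [0.08, 2.57], [-1.32, 4.46], [0.12, 2], [-2.74, 2.74]. Speed limits (rad/s): [2.22, 2.22, 3.01, 3.01, 3.14, 3.14, 3.14].

INTERFACE

Orientations are given as a 3x3 rotation matrix whose columns are the frame's x, y, z axes.
In Python, from cell import state, camera, camera_info, finish_job, tip_reach gives the robot as it stands.
- The arm moves only by the tool move_arm, never from a script. Its argument "commands" is a list of rows, each a list of 3 entries, a list of its own where there are three numbers: the shift along the tool's x, y, z normalised to -1 to 1, where 1 is 0.5 m, then the turn, a rotation vector about the tool's x, y, z normalised to -1 to 1, where 1 is 45 degrees, then the opening, from -1 (shut) to 1 (fully open). A call has 1 to 5 rows; each row is the pose to reach, as a shift and turn from the pose commanded when the call began, along the tool's axes at that moment; what a row does not reach only later rows make up. A row lasts 1/12 s, in which the tool goes at most 41.7 mm and 7.16 degrees, less where a joint would pass 70% of its speed; a pose out of reach is approached as far as the arm can. A call with a number of a shift or a turn outside -1 to 1 is refused whole. A call with a gripper value outside its range is refused whole. The fingers move at their own pace and stop on an object; "squeeze" is the grip in N (left out, the last holds). Time passes only in rows, so rows that repeat a pose let the fingers close. It gives the time, the measured TCP pose, the force, the opening and the grip force at its end, in the units of the state.
- state(): the state, without advancing time (a new reading comes with each control period).
- camera(name): name is "scene" or "top"; returns the picture (384x512x3 uint8, red, green, blue); there is no depth.
- camera_info(name): a dict with "camera_matrix" (3x3 intrinsics, pixels), "world_from_camera" (4x4, takes a point from camera to world coordinates). Camera axes: x right, y down, z forward; pixel columns grow to the right and rows downward; lengths in m; the calibration is good to about 2 mm. A picture is of the moment at which its call begins. camera_info takes no time and is no camera call.
- finish_job(): hands the job in; it is judged then, once.
The state is a dict: "clock": time; "joints": joint angles; "joint_velocities": joint speeds; "joint_efforts": joint torques, N m; "tcp_pos": TCP position; "tcp_rot": TCP orientation; "ft_force": force on the tool from outside, world axes, zero at the start; "torque": the same for the moment, N m; "gripper_width": opening from 0.0 (shut) to 1.0 (fully open); "grasp_force": force on a finger pad.
Only numpy, scipy, OpenCV 4.12 (cv2) and the standard library are available. Lean on these libraries where they do the work, as an engineer would, in place of code of your own. Each camera call takes 0.05 s, during which the arm holds its last target. There are 200 camera calls.

## Working session

There is one attempt and no reset: what is moved stays moved. The work goes in short steps, Python scripts to look and compute and a tool call to move; the robot and the scene stay as the last step left them, time stands still between calls to the robot, and variables do not carry over. Pictures are saved under pics/ and viewed, at most 10 in all, crops included, and the job is handed in when it is done.

Besides the shell and the picture viewer there is one more tool, called after "Emit:" as name(argument=value, ...), one argument or row to a line, values as JSON. move_arm: Moves the arm, as the interface text tells. Its arguments: {"type":"object","properties":{"commands":{"type":"array"},"squeeze":{"type":"number"}},"required":["commands"]}

```bash
mkdir -p pics; python3 - <<'E'
from cell import *
import cv2,numpy as np
for n in("scene","top"):
    cv2.imwrite(f"pics/{n}0.png",cv2.resize(camera(n)[:,:,::-1],(800,600),interpolation=cv2.INTER_CUBIC))
    i=camera_info(n);print(n,np.round(i["camera_matrix"],1).tolist(),np.round(i["world_from_camera"],3).tolist())
s=state();print(s,tip_reach)
E
```

```text
scene [[369.8, 0.0, 257.2], [0.0, 369.8, 190.8], [0.0, 0.0, 1.0]] [[0.273, 0.625, -0.732, 1.357], [0.962, -0.182, 0.204, -0.258], [-0.006, -0.759, -0.651, 0.868], [0.0, 0.0, 0.0, 1.0]]
top [[417.7, 0.0, 255.7], [0.0, 417.7, 188.1], [0.0, 0.0, 1.0]] [[0.026, -0.986, 0.165, 0.258], [-1.0, -0.027, -0.008, -0.015], [0.012, -0.165, -0.986, 1.772], [0.0, 0.0, 0.0, 1.0]]
{'clock': 0.1, 'joints': array([-1.41860239,  0.43514719,  0.02499978,  1.57401974, -0.01155938,
        1.13397689, -0.07513464]), 'joint_velocities': array([ 4.05720736e-05, -1.19752789e-03, -9.71438415e-04, -2.43215315e-03,
       -1.30985530e-03,  1.74726432e-03,  8.34408730e-04]), 'joint_efforts': array([ 3.29169627e-03, -6.71760178e+01,  1.02828763e+00, -3.16903603e+01,
        1.57768041e-02,  7.24087557e-03,  5.26349038e-05]), 'tcp_pos': array([0.15749578, 0.60438077, 0.24160327]), 'tcp_rot': array([[-9.67687353e-01,  2.52153037e-01, -1.81924075e-04],
       [ 2.52153041e-01,  9.67686362e-01, -1.39565382e-03],
       [-1.75872902e-04, -1.39642926e-03, -9.99999010e-01]]), 'ft_force': array([ 0.23539629,  0.34911054, -0.40311949]), 'torque': array([ 0.0334892 ,  0.01865757, -0.00606255]), 'grasp_force': 0.0, 'gripper_width': 1.0000694843596263} 0.011
```

View pics/scene0.png

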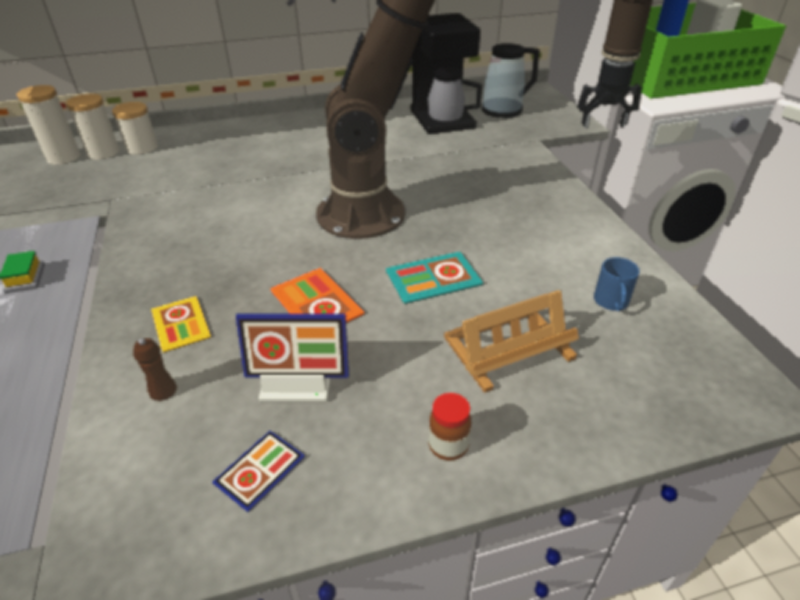

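View pics/top0.png

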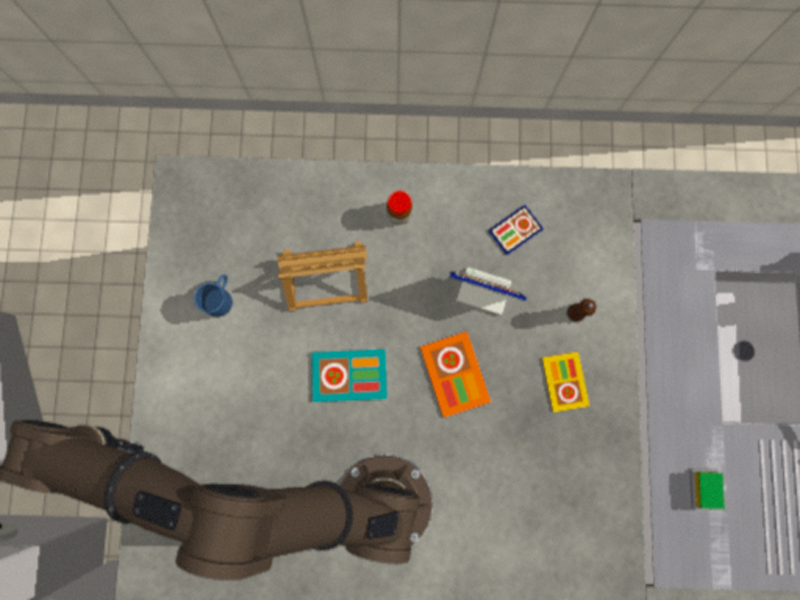

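The scene view shows the navy tablet in its white dock at about (293,345) and the stand at (515,335). In the top view they are at (488,285) and (325,277). I'll zoom in on both.

```bash
python3 - <<'E'
from cell import *
import cv2,numpy as np
S=camera("scene")[:,:,::-1];T=camera("top")[:,:,::-1]
c=lambda I,x,y:cv2.resize(I[y:y+60,x:x+80],(400,300),interpolation=cv2.INTER_CUBIC)
m=np.vstack([np.hstack([c(S,148,197),c(S,285,185)]),np.hstack([c(T,275,160),c(T,170,147)])])
cv2.imwrite("pics/m1.png",m)
E
```

```text
(no output)
```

View pics/m1.png

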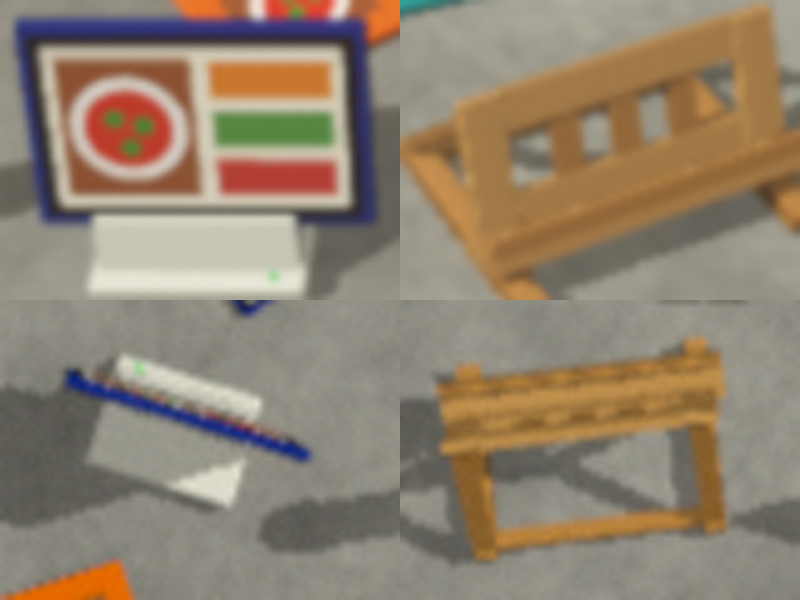

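The montage shows the corners clearly. Next I fit dock/tablet and stand poses (x, y, yaw) to picked corners from both views and check residuals.

```bash
cat > h.py <<'E'
from cell import *
import cv2,numpy as np
from scipy.optimize import least_squares
from scipy.spatial.transform import Rotation as R
I={n:camera_info(n) for n in("scene","top")}
def proj(n,p):
    W=np.array(I[n]["world_from_camera"]);c=(np.atleast_2d(p)-W[:3,3])@W[:3,:3]
    c=c@np.array(I[n]["camera_matrix"]).T;return c[:,:2]/c[:,2:]
def T(r,t): M=np.eye(4);M[:3,:3]=r;M[:3,3]=t;return M
def base(q): return T(R.from_euler('z',q[2]).as_matrix(),[q[0],q[1],0])
def seat(lean,x,z): return T(R.from_euler('y',-lean,degrees=True).as_matrix(),[x,0,z])
def ap(M,p): return np.atleast_2d(p)@M[:3,:3].T+M[:3,3]
DS=seat(15,.006,.034);SS=seat(25,.035,.036)
E
cat > fit.py <<'E'
from h import *
off={"scene_t":(148,197),"scene_s":(285,185),"top_t":(275,160),"top_s":(170,147)}
def px(k,u,v): o=off[k];return np.array([u/5+o[0]-.4,v/5+o[1]-.4])
h=.0055
tab=[("scene_t",15,20,-h,-.1,.135),("scene_t",363,18,-h,.1,.135),("scene_t",22,38,h,-.1,.135),("scene_t",367,38,h,.1,.135),
("scene_t",43,222,h,-.1,0),("scene_t",376,222,h,.1,0),
("top_t",67,380-300,0,.1,.135),("top_t",308,455-300,0,-.1,.135)]
st=[("scene_s",57,103,0,-.113,.09),("scene_s",370,8,0,.113,.09),("scene_s",90,243,.030,-.12,.014),
("top_s",42,85,.030,.12,.014),("top_s",320,58,.030,-.12,.014)]
stb=[("top_s",85,255,-.085,.1,0.02),("top_s",325,230,-.085,-.12,0.02)]
def fit(L,S,q0,shift=None):
    def f(q):
        M=base(q)@S
        r=[]
        for k,u,v,*p in L:
            p=np.array(p)
            if shift: p=p+[q[3],0,0]
            r.append(proj(k.split("_")[0],ap(M,p))[0]-px(k,u,v))
        if shift: r.append(np.array([(q[3]-.0055)/.002,0]))
        return np.ravel(r)
    s=least_squares(f,q0,loss="soft_l1");print(np.round(s.x,4),np.round(f(s.x).reshape(-1,2),1).tolist());return s.x
t=fit(tab,DS,[.5,-.2,-.2,.0055],1)
s=fit(st,SS,[.55,.15,.1])
print("tablet_top",ap(base(t)@DS,[t[3],0,.135]),"seat",ap(base(s)@SS,[0,0,0]))
# overlay
B={"tab":(base(t)@DS,[(a,b,c) for a in(t[3]-h,t[3]+h) for b in(-.1,.1) for c in(0,.135)]),
"back":(base(s)@SS,[(0,b,c) for b in(-.113,.113) for c in(0,.09)]),
"lip":(base(s)@SS,[(a,b,.014) for a in(.022,.03) for b in(-.12,.12)]),
"foot":(base(s),[(a,b,0) for a in(-.085,.085) for b in(-.12,.12)]),
"dock":(base(t),[(a,b,.016) for a in(-.05,.05) for b in(-.065,.065)])}
out=[]
for k in off:
    n=k.split("_")[0];im=camera(n)[:,:,::-1];o=off[k]
    im=cv2.resize(im[o[1]:o[1]+60,o[0]:o[0]+80],(400,300),interpolation=cv2.INTER_CUBIC)
    for nm,(M,P) in B.items():
        for p in proj(n,ap(M,P)):
            c=((p-o+.4)*5).astype(int)
            cv2.circle(im,tuple(int(v) for v in c),3,{"tab":(0,255,255),"back":(255,0,255),"lip":(0,255,0),"foot":(255,255,0),"dock":(0,0,255)}[nm],-1)
    out.append(im)
cv2.imwrite("pics/fit.png",np.vstack([np.hstack(out[:2]),np.hstack(out[2:])]))
E
python3 fit.py
```

```text
[ 0.5769 -0.2514 -0.2784  0.0052] [[0.2, -0.3], [0.8, -0.2], [-2.2, -2.2], [-0.3, -2.4], [-0.5, 1.4], [0.1, 1.1], [-1.0, -0.4], [-0.2, -0.2], [-0.2, 0.0]]
[0.5993 0.1802 0.1354] [[-0.5, 0.6], [0.3, -0.3], [-0.8, -0.3], [-1.7, -0.0], [-0.2, -0.6]]
tablet_top [[ 0.55383524 -0.24482234  0.16573355]] seat [[0.63400601 0.1849531  0.036     ]]
```

View pics/fit.png

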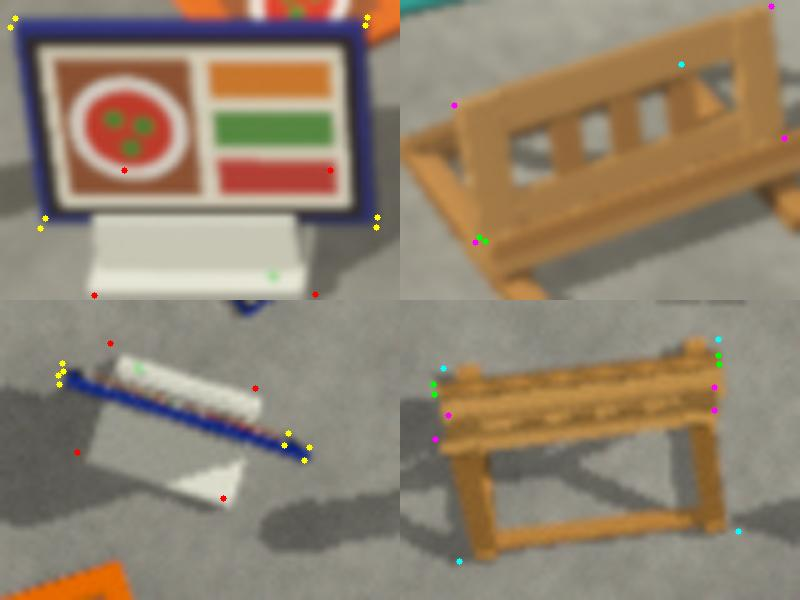

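The overlay shows two mispicked tablet points (I took the bezel line for the front edge). I'll refit using line-fitted blue silhouettes instead and include the dock base corners in the top view.

```bash
sed -i 's/("scene_t",22,38,h,-.1,.135),("scene_t",367,38,h,.1,.135),//' fit.py
sed -i '/^def fit/i dock=[("top_t",118,55,.05,.065,.016),("top_t",262,102,.05,-.065,.016),("top_t",88,162,-.05,.065,.016),("top_t",232,207,-.05,-.065,.016)]' fit.py
sed -i '/^s=fit/i Di=np.linalg.inv(DS)\nprint("dock alone");d=fit(dock,np.eye(4),[.5,-.2,-.2]);print("tab top only");fit(tab[-2:],DS,[.5,-.2,-.2,.0055],1);print("scene only");fit(tab[:-2],DS,[.5,-.2,-.2,.0055],1)' fit.py
python3 fit.py; python3 - <<'E'
from h import *
for n in("scene","top"):
    im=camera(n).astype(int);m=(im[...,2]-im[...,0]>35)&(im[...,2]-im[...,1]>30)
    o=(148,197) if n=="scene" else (275,160)
    mm=np.zeros(m.shape,np.uint8);mm[o[1]:o[1]+58,o[0]:o[0]+80]=m[o[1]:o[1]+58,o[0]:o[0]+80]
    k,l,st,c=cv2.connectedComponentsWithStats(mm);i=1+np.argmax(st[1:,4]);P=np.argwhere(l==i)[:,::-1]
    print(n,st[i],cv2.boxPoints(cv2.minAreaRect(P.astype(np.float32))).tolist(), cv2.approxPolyDP(cv2.convexHull(P.astype(np.int32)),2.5,True)[:,0].tolist())
E
```

```text
[ 0.5748 -0.2519 -0.2762  0.0055] [[-0.1, -0.7], [0.5, -0.6], [-0.7, 1.0], [-0.2, 0.7], [-0.9, 0.1], [-0.1, 0.1], [-0.0, 0.0]]
dock alone
[ 0.5679 -0.2585 -0.2791] [[0.1, -0.2], [0.4, -0.6], [-0.5, 0.3], [-0.0, 0.4]]
tab top only
[ 0.5753 -0.2538 -0.2797  0.0055] [[-0.4, -0.1], [0.4, 0.1], [-0.0, 0.0]]
scene only
[ 0.5743 -0.2514 -0.2755  0.0054] [[0.1, -0.8], [0.6, -0.8], [-0.6, 0.8], [-0.1, 0.5], [-0.1, 0.0]]
[0.5993 0.1802 0.1354] [[-0.5, 0.6], [0.3, -0.3], [-0.8, -0.3], [-1.7, -0.0], [-0.2, -0.6]]
tablet_top [[ 0.55205244 -0.24543201  0.16582154]] seat [[0.63400601 0.1849531  0.036     ]]
scene [151 201  72  40 292] [[151.0, 201.0], [222.0, 201.0], [222.0, 240.0], [151.0, 240.0]] [[222, 239], [157, 240], [151, 201], [218, 201]]
top [288 174  49  18 123] [[287.40435791015625, 176.82933044433594], [288.39019775390625, 173.8014678955078], [336.499755859375, 189.4650421142578], [335.513916015625, 192.49290466308594]] [[336, 191], [288, 175]]
```

```bash
cat >> h.py <<'E'
Q=[.5753,-.2530,-.278]; SQ=[.5993,.1785,.1354]
def tabpose(which,dx=0,dy=0,dz=0):
    "tablet pose in seat frame offset, in dock or on stand"
    M=(base(Q)@DS) if which=="dock" else (base(SQ)@SS)
    return M@T(np.eye(3),[.0055+dx,dy,dz])
def tool(M,depth,gy=0):
    r=M[:3,:3];Rt=np.column_stack([r[:,1],r[:,0],-r[:,2]])
    return Rt,ap(M,[0,gy,.135-depth])[0]
def row(Rt,p):
    s=state();r0=s["tcp_rot"];d=r0.T@(p-s["tcp_pos"]);w=R.from_matrix(r0.T@Rt).as_rotvec()
    print("shift",np.round(d/.5,4).tolist(),"turn",np.round(w/(np.pi/4),4).tolist(),"norm",np.linalg.norm(d).round(3),np.degrees(np.linalg.norm(w)).round(1),"target",p.round(4))
E
python3 - <<'E'
from h import *
row(R.from_euler('z',-45,degrees=True).as_matrix()@state()["tcp_rot"],np.array([.42,.2,.36]))
Rt,p=tool(tabpose("dock"),-.10);print(Rt.round(3).tolist(),p)
E
```

```text
shift [-0.7121, -0.6512, -0.2354] turn [0.0, -0.0, 1.0] norm 0.497 45.0 target [0.42 0.2  0.36]
[[0.274, 0.929, 0.249], [0.962, -0.265, -0.071], [0.0, 0.259, -0.966]] [ 0.52769099 -0.23941285  0.26241607]
```

Emit:
move_arm(
  commands=[
    [[-0.712,-0.651,-0.235],[0,0,1],1],
    [[-0.712,-0.651,-0.235],[0,0,1],1],
    [[-0.712,-0.651,-0.235],[0,0,1],1],
    [[-0.712,-0.651,-0.235],[0,0,1],1],
    [[-0.712,-0.651,-0.235],[0,0,1],1],
  ],
  squeeze=60,
)

```text
clock: 1.12
tcp_pos: [0.2684, 0.4332, 0.2921]
tcp_rot: [[-0.633, 0.775, -0.0], [0.775, 0.633, 0.0], [0.0, 0.0, -1.0]]
ft_force: [0.7, -0.5, -0.0]
gripper_width: 1.0
grasp_force: 0.0
```

```bash
python3 - <<'E'
from h import *
print(state()["joints"].round(2),state()["tcp_pos"],state()["clock"])
row(R.from_euler('z',-15,degrees=True).as_matrix()@state()["tcp_rot"],np.array([.42,.2,.36]))
E
```

```text
[-1.29  0.2   0.2   1.79 -0.04  1.16 -0.39] [0.26841109 0.43324404 0.29214372] 1.1167
shift [-0.553, -0.0602, -0.1359] turn [-0.0001, -0.0001, 0.3333] norm 0.286 15.0 target [0.42 0.2  0.36]
```

Emit:
move_arm(
  commands=[
    [[-0.553,-0.06,-0.136],[0,0,0.7],1],
    [[-0.553,-0.06,-0.136],[0,0,0.7],1],
    [[-0.553,-0.06,-0.136],[0,0,0.7],1],
    [[-0.553,-0.06,-0.136],[0,0,0.7],1],
    [[-0.553,-0.06,-0.136],[0,0,0.7],1],
  ],
)

```text
clock: 1.53
tcp_pos: [0.3797, 0.2641, 0.3419]
tcp_rot: [[-0.133, 0.991, 0.0], [0.991, 0.133, 0.001], [0.001, 0.0, -1.0]]
ft_force: [1.8, 1.2, 0.4]
gripper_width: 0.997
grasp_force: 0.0
```

```bash
python3 - <<'E'
from h import *
print(state()["joints"].round(2))
row(*tool(tabpose("dock"),-.12))
E
```

```text
[-1.09  0.08  0.41  1.81 -0.03  1.26 -0.54]
shift [-1.0335, 0.1494, 0.1194] turn [-0.3283, -0.0699, 0.5212] norm 0.526 27.9 target [ 0.5227 -0.238   0.2817]
```

Emit:
move_arm(
  commands=[
    [[-1,0.145,0.1],[-0.328,-0.07,0.521],1],
    [[-1,0.145,0.1],[-0.328,-0.07,0.521],1],
    [[-1,0.145,0.1],[-0.328,-0.07,0.521],1],
    [[-1,0.145,0.1],[-0.328,-0.07,0.521],1],
    [[-1,0.145,0.1],[-0.328,-0.07,0.521],1],
  ],
)

```text
clock: 1.95
tcp_pos: [0.4363, 0.066, 0.3201]
tcp_rot: [[0.275, 0.928, 0.252], [0.961, -0.266, -0.07], [0.002, 0.261, -0.965]]
ft_force: [1.3, 0.7, 0.9]
gripper_width: 1.0
grasp_force: 0.0
```

```bash
python3 - <<'E'
from h import *
print(state()["joints"].round(2))
row(*tool(tabpose("dock"),-.08))
E
```

```text
[-0.97 -0.13  0.51  2.07  0.28  1.   -0.87]
shift [-0.5372, 0.302, 0.2403] turn [0.0032, -0.002, -0.0018] norm 0.331 0.2 target [ 0.5327 -0.2408  0.2431]
```

Emit:
move_arm(
  commands=[
    [[-0.537,0.302,0.2],[0,0,0],1],
    [[-0.537,0.302,0.2],[0,0,0],1],
    [[-0.537,0.302,0.2],[0,0,0],1],
    [[-0.537,0.302,0.2],[0,0,0],1],
    [[-0.537,0.302,0.2],[0,0,0],1],
  ],
)

```text
clock: 2.37
tcp_pos: [0.496, -0.1259, 0.2851]
tcp_rot: [[0.268, 0.93, 0.25], [0.963, -0.259, -0.069], [0.001, 0.26, -0.966]]
ft_force: [0.2, 2.0, -1.1]
gripper_width: 1.001
grasp_force: 0.0
```

```bash
python3 - <<'E'
from h import *
print(state()["joints"].round(2))
row(*tool(tabpose("dock"),-.08))
E
```

```text
[-0.78  0.04  0.96  2.04 -0.01  0.82 -0.09]
shift [-0.2018, 0.1059, 0.1153] turn [0.0012, -0.0028, 0.0078] norm 0.128 0.4 target [ 0.5327 -0.2408  0.2431]
```

Emit:
move_arm(
  commands=[
    [[-0.202,0.106,0.115],[0,0,0],1],
    [[-0.202,0.106,0.115],[0,0,0],1],
    [[-0.202,0.106,0.115],[0,0,0],1],
    [[-0.202,0.106,0.115],[0,0,0],1],
  ],
)

```text
clock: 2.7
tcp_pos: [0.5328, -0.2412, 0.2416]
tcp_rot: [[0.269, 0.931, 0.247], [0.963, -0.259, -0.071], [-0.002, 0.257, -0.966]]
ft_force: [0.4, 1.4, 0.4]
gripper_width: 1.0
grasp_force: 0.0
```

```bash
python3 - <<'E'
from h import *
print(state()["joints"].round(2))
row(*tool(tabpose("dock"),.02))
cv2.imwrite("pics/g1.png",np.hstack([cv2.resize(camera(n)[y:y+120,x:x+120,::-1],(400,400),interpolation=cv2.INTER_CUBIC) for n,x,y in(("scene",130,130),("top",250,130))]))
E
```

```text
[-0.37  0.31  0.92  1.95 -0.43  0.79  0.49]
shift [0.0007, 0.0006, 0.1969] turn [-0.0019, 0.0008, 0.0079] norm 0.098 0.4 target [ 0.5576 -0.2479  0.1465]
```

View pics/g1.png

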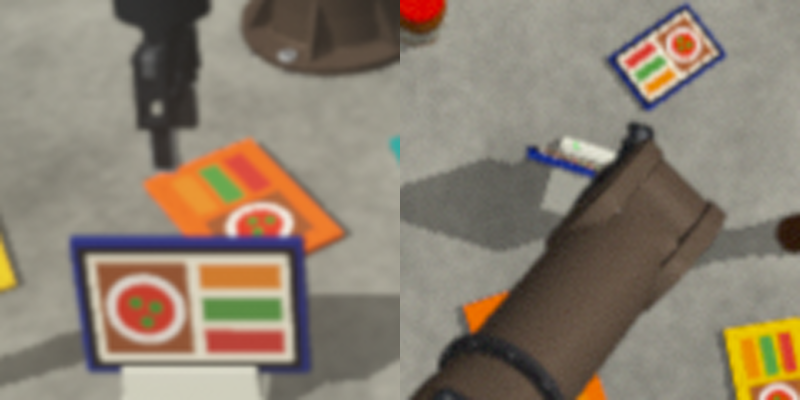

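The scene crop shows the fingertip near (165,160), left of the tablet's middle at (188,240). I'll check that against the projected TCP.

```bash
python3 - <<'E'
from h import *
s=state();p=s["tcp_pos"];r=s["tcp_rot"]
for q in (p,p+r@[0,.042,-.002],p-r@[0,.042,.002],tool(tabpose("dock"),0)[1]): print([((proj(n,q)[0]-o)*400/120).round(0).tolist() for n,o in(("scene",(130,130)),("top",(250,130)))])
E
```

```text
[[172.0, 150.0], [212.0, 183.0]]
[[162.0, 169.0], [224.0, 147.0]]
[[181.0, 129.0], [201.0, 219.0]]
[[183.0, 236.0], [206.0, 177.0]]
```

The projection agrees with the picture, so I descend and grip.

Emit:
move_arm(
  commands=[
    [[0,0,0.06],[0,0,0.008],1],
    [[0,0,0.12],[0,0,0.008],1],
    [[0,0,0.17],[0,0,0.008],1],
    [[0,0,0.2],[0,0,0.008],1],
    [[0,0,0.2],[0,0,0.008],1],
  ],
)

```text
clock: 3.22
tcp_pos: [0.5564, -0.2428, 0.1433]
tcp_rot: [[0.272, 0.931, 0.244], [0.962, -0.263, -0.067], [0.002, 0.253, -0.967]]
ft_force: [-0.5, 1.0, -0.8]
gripper_width: 0.999
grasp_force: 0.0
```

Emit:
move_arm(
  commands=[
    [[0,0,0],[0,0,0],-1],
    [[0,0,0],[0,0,0],-1],
    [[0,0,0],[0,0,0],-1],
    [[0,0,0],[0,0,0],-1],
    [[0,0,0],[0,0,0],-1],
  ],
  squeeze=60,
)

```text
clock: 3.63
tcp_pos: [0.5576, -0.2445, 0.1471]
tcp_rot: [[0.273, 0.929, 0.249], [0.962, -0.264, -0.069], [0.001, 0.259, -0.966]]
ft_force: [1.0, 0.2, 0.6]
gripper_width: 0.302
grasp_force: 0.0
```

Emit:
move_arm(
  commands=[
    [[0,0,0],[0,0,0],-1],
    [[0,0,0],[0,0,0],-1],
    [[0,0,0],[0,0,0],-1],
    [[0,0,0],[0,0,0],-1],
    [[0,0,0],[0,0,0],-1],
  ],
)

```text
clock: 4.05
tcp_pos: [0.5583, -0.2449, 0.1471]
tcp_rot: [[0.273, 0.929, 0.25], [0.962, -0.264, -0.07], [0.001, 0.259, -0.966]]
ft_force: [0.5, 1.5, 8.4]
gripper_width: 0.119
grasp_force: 60.9
```

Emit:
move_arm(
  commands=[
    [[0,0,-0.03],[0,0,0],-1],
    [[0,0,-0.08],[0,0,0],-1],
    [[0,0,-0.14],[0,0,0],-1],
    [[0,0,-0.2],[0,0,0],-1],
    [[0,0,-0.26],[0,0,0],-1],
  ],
)

```text
clock: 4.47
tcp_pos: [0.5233, -0.2353, 0.2716]
tcp_rot: [[0.274, 0.93, 0.244], [0.962, -0.265, -0.069], [0.001, 0.254, -0.967]]
ft_force: [1.1, 0.9, -4.0]
gripper_width: 0.115
grasp_force: 60.3
```

Emit:
move_arm(
  commands=[
    [[0,0,-0.06],[0,0,0],-1],
    [[0,0,-0.12],[0,0,0],-1],
    [[0,0,-0.16],[0,0,0],-1],
    [[0,0,-0.16],[0,0,0],-1],
    [[0,0,-0.16],[0,0,0],-1],
  ],
)

```text
clock: 4.88
tcp_pos: [0.5049, -0.2295, 0.3487]
tcp_rot: [[0.272, 0.93, 0.248], [0.962, -0.263, -0.067], [0.003, 0.257, -0.966]]
ft_force: [0.4, 0.4, -5.6]
gripper_width: 0.119
grasp_force: 60.4
```

```bash
python3 - <<'E'
from h import *
print(state()["joints"].round(2))
M=tabpose("stand",dz=.12,dx=.004)
row(*tool(M,.022)); Rt,p=tool(M,.022); print(ap(M,[0,0,0]))
cv2.imwrite("pics/g2.png",np.hstack([cv2.resize(camera(n)[y:y+120,x:x+120,::-1],(400,400),interpolation=cv2.INTER_CUBIC) for n,x,y in(("scene",130,110),("top",250,130))]))
E
```

```text
[-0.59  0.1   1.06  1.85 -0.16  0.99  0.25]
shift [0.7922, -0.1867, 0.1544] turn [-0.2206, 0.1754, -0.4934] norm 0.414 25.6 target [0.5449 0.1711 0.2512]
[[0.59226075 0.17754102 0.14877181]]
```

View pics/g2.png

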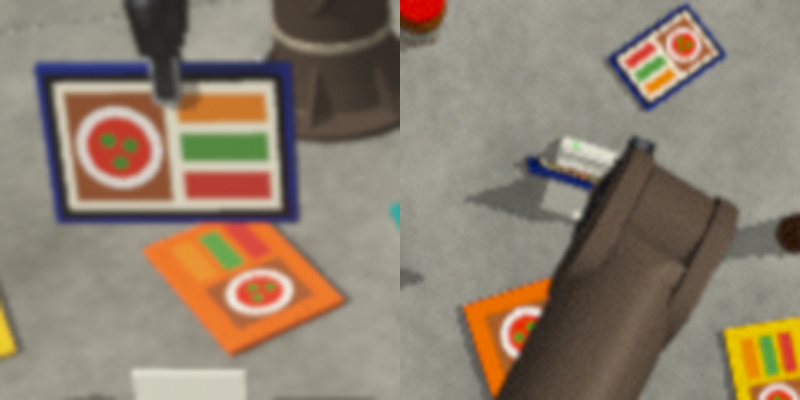

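The tablet is held level and clear of the dock; its scene crop corners are (37,63), (293,62), (58,222), (298,220). Next I fit how it sits in the hand.

```bash
python3 - <<'E'
from h import *
s=state();p=s["tcp_pos"];r=s["tcp_rot"]
c=np.array([[37,63],[293,62],[58,222],[298,220]])*.3+[130,110]-.35
L=np.array([[-.0055,-.1,0],[-.0055,.1,0],[.0055,-.1,-.135],[.0055,.1,-.135]])
def f(q):
    rt=np.column_stack([r[:,1],r[:,0],-r[:,2]])@R.from_euler('x',q[2]).as_matrix()
    return np.r_[(proj("scene",(L+[0,q[0],q[1]])@rt.T+p)-c).ravel()]
o=least_squares(f,[0,.022,0]);print(o.x,f(o.x).round(1))
E
```

```text
[-0.00108909  0.02188586 -0.00199177] [-0.  -0.7 -0.1 -0.8 -0.4  0.7  0.6  1. ]
```

```bash
python3 - <<'E'
from h import *
row(*tool(tabpose("stand",dz=.2,dx=.005),.022))
E
```

```text
shift [0.7659, -0.2057, -0.0054] turn [-0.2246, 0.1765, -0.4936] norm 0.397 25.7 target [0.5123 0.1667 0.3241]
```

Emit:
move_arm(
  commands=[
    [[0.06,-0.016,0],[-0.04,0.03,-0.09],-1],
    [[0.13,-0.035,0],[-0.08,0.06,-0.18],-1],
    [[0.2,-0.053,0],[-0.12,0.09,-0.27],-1],
    [[0.27,-0.072,0],[-0.16,0.12,-0.36],-1],
    [[0.34,-0.09,0],[-0.2,0.15,-0.44],-1],
  ],
)

```text
clock: 5.4
tcp_pos: [0.5083, -0.0528, 0.3356]
tcp_rot: [[-0.092, 0.91, 0.403], [0.996, 0.086, 0.034], [-0.003, 0.405, -0.914]]
ft_force: [0.7, 0.1, -6.6]
gripper_width: 0.119
grasp_force: 60.3
```

```bash
python3 - <<'E'
from h import *
print(state()["joints"].round(2))
row(*tool(tabpose("stand",dz=.2,dx=.005),.022))
E
```

```text
[-0.83 -0.15  0.78  2.07  0.12  0.77 -0.01]
shift [0.4364, 0.0357, 0.0394] turn [-0.0249, 0.0267, -0.0483] norm 0.22 2.7 target [0.5123 0.1667 0.3241]
```

Emit:
move_arm(
  commands=[
    [[0.07,0.006,0.006],[-0.01,0.01,-0.02],-1],
    [[0.15,0.012,0.013],[-0.025,0.027,-0.048],-1],
    [[0.23,0.019,0.02],[-0.025,0.027,-0.048],-1],
    [[0.31,0.025,0.03],[-0.025,0.027,-0.048],-1],
    [[0.39,0.032,0.036],[-0.025,0.027,-0.048],-1],
  ],
)

```text
clock: 5.82
tcp_pos: [0.5129, 0.1426, 0.3241]
tcp_rot: [[-0.13, 0.9, 0.417], [0.991, 0.118, 0.054], [-0.001, 0.42, -0.907]]
ft_force: [0.9, -0.8, -4.6]
gripper_width: 0.117
grasp_force: 60.3
```

```bash
python3 - <<'E'
from h import *
print(state()["joints"].round(2))
row(*tool(tabpose("stand",dz=.1,dx=.005),.022))
E
```

```text
[-0.93 -0.04  0.46  2.05  0.24  0.73 -0.49]
shift [0.0485, 0.0052, 0.2021] turn [-0.0036, 0.0035, -0.0052] norm 0.104 0.3 target [0.5542 0.1724 0.2335]
```

Emit:
move_arm(
  commands=[
    [[0.048,0.005,0.06],[-0.004,0.004,-0.005],-1],
    [[0.048,0.005,0.12],[-0.004,0.004,-0.005],-1],
    [[0.048,0.005,0.18],[-0.004,0.004,-0.005],-1],
    [[0.048,0.005,0.24],[-0.004,0.004,-0.005],-1],
    [[0.048,0.005,0.26],[-0.004,0.004,-0.005],-1],
  ],
)

```text
clock: 6.23
tcp_pos: [0.5664, 0.1714, 0.2038]
tcp_rot: [[-0.135, 0.899, 0.416], [0.991, 0.124, 0.054], [-0.003, 0.419, -0.908]]
ft_force: [-0.2, -0.1, -4.3]
gripper_width: 0.119
grasp_force: 60.3
```

Emit:
move_arm(
  commands=[
    [[0,0,0.02],[0,0,0],-1],
    [[0,0,0.02],[0,0,0],-1],
  ],
)

```text
clock: 6.4
tcp_pos: [0.5718, 0.1725, 0.1987]
tcp_rot: [[-0.135, 0.898, 0.419], [0.991, 0.122, 0.057], [-0.0, 0.423, -0.906]]
ft_force: [-0.0, -0.7, -5.1]
gripper_width: 0.119
grasp_force: 60.3
```

```bash
python3 - <<'E'
from h import *
s=state();row(*tool(tabpose("stand",dz=.05,dx=.005),.022))
row(*tool(tabpose("stand",dz=.0,dx=.0),.022))
out=[]
B=base(SQ)@SS
for n,x,y in(("scene",280,160),("top",160,130)):
    im=cv2.resize(camera(n)[y:y+100,x:x+100,::-1],(400,400),interpolation=cv2.INTER_CUBIC)
    for P in [(.022,-.12,.014),(.022,.12,.014),(.03,-.12,.014),(.03,.12,.014)]:
        c=((proj(n,ap(B,P))[0]-[x,y])*4+1.5).astype(int);cv2.circle(im,tuple(map(int,c)),2,(0,255,0),-1)
    out.append(im)
cv2.imwrite("pics/g3.png",np.hstack(out))
E
```

```text
shift [0.0044, -0.0022, 0.0223] turn [0.001, 0.0004, -0.0] norm 0.011 0.0 target [0.5752 0.1752 0.1882]
shift [0.0044, -0.0123, 0.1222] turn [0.001, 0.0004, -0.0] norm 0.061 0.0 target [0.5916 0.1775 0.1407]
```

View pics/g3.png

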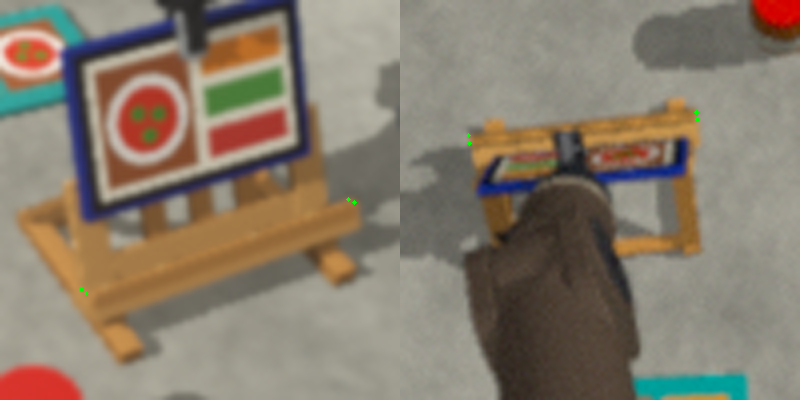

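The tablet hovers centred over the stand; the stand's lip at (92,295)–(358,205) matches the fit within 2 px. I descend slowly while watching the force.

Emit:
move_arm(
  commands=[
    [[0.007,-0.002,0.02],[0,0,0],-1],
    [[0.007,-0.002,0.04],[0,0,0],-1],
    [[0.007,-0.002,0.06],[0,0,0],-1],
    [[0.007,-0.002,0.08],[0,0,0],-1],
    [[0.007,-0.002,0.09],[0,0,0],-1],
  ],
)

```text
clock: 6.92
tcp_pos: [0.5903, 0.1794, 0.1588]
tcp_rot: [[-0.136, 0.896, 0.422], [0.991, 0.122, 0.059], [0.001, 0.426, -0.905]]
ft_force: [-0.5, 0.0, -5.1]
gripper_width: 0.118
grasp_force: 60.3
```

Emit:
move_arm(
  commands=[
    [[0,0,0.004],[0,0,0],-1],
    [[0,0,0.008],[0,0,0],-1],
    [[0,0,0.01],[0,0,0],-1],
    [[0,0,0.01],[0,0,0],-1],
  ],
)

```text
clock: 7.25
tcp_pos: [0.5924, 0.1798, 0.1558]
tcp_rot: [[-0.136, 0.896, 0.423], [0.991, 0.122, 0.06], [0.002, 0.427, -0.904]]
ft_force: [-0.6, 0.3, -4.5]
gripper_width: 0.119
grasp_force: 60.2
```

```bash
python3 - <<'E'
from h import *
s=state();row(*tool(tabpose("stand",dz=.0,dx=.0),.022));print(s["ft_force"],s["torque"],s["tcp_pos"])
E
```

```text
shift [-0.0044, -0.0149, 0.0264] turn [0.0066, -0.0026, -0.0002] norm 0.015 0.3 target [0.5916 0.1775 0.1407]
[-0.61416157  0.29886032 -4.45063164] [-1.31840318e-01  9.63753401e-01  5.33001101e-04] [0.59239324 0.17975954 0.15584277]
```

Emit:
move_arm(
  commands=[
    [[0,-0.005,0.004],[0.006,-0.002,0],-1],
    [[0,-0.005,0.008],[0.006,-0.002,0],-1],
    [[0,-0.005,0.012],[0.006,-0.002,0],-1],
    [[0,-0.005,0.015],[0.006,-0.002,0],-1],
    [[0,-0.005,0.018],[0.006,-0.002,0],-1],
  ],
)

```text
clock: 7.67
tcp_pos: [0.5939, 0.18, 0.1465]
tcp_rot: [[-0.135, 0.898, 0.419], [0.991, 0.122, 0.058], [0.0, 0.423, -0.906]]
ft_force: [-2.4, -3.9, 2.0]
gripper_width: 0.121
grasp_force: 61.4
```

Emit:
move_arm(
  commands=[
    [[0,0,0.002],[0,0,0],-1],
    [[0,0,0.004],[0,0,0],-1],
    [[0,0,0.004],[0,0,0],-1],
  ],
)

```text
clock: 7.92
tcp_pos: [0.5952, 0.1784, 0.1454]
tcp_rot: [[-0.133, 0.898, 0.42], [0.991, 0.12, 0.056], [-0.0, 0.423, -0.906]]
ft_force: [-5.5, -6.3, 5.9]
gripper_width: 0.115
grasp_force: 62.5
```

```bash
python3 - <<'E'
from h import *
s=state();row(*tool(tabpose("stand"),.022));print(s["ft_force"],s["torque"],s["tcp_rot"].T@s["ft_force"], s["tcp_rot"].T@s["torque"])
cv2.imwrite("pics/g4.png",np.hstack([cv2.resize(camera(n)[y:y+80,x:x+80,::-1],(400,400),interpolation=cv2.INTER_CUBIC) for n,x,y in(("scene",290,170),("top",170,140))]))
E
```

```text
shift [-0.0009, -0.0105, 0.0053] turn [0.0012, 0.0013, -0.0027] norm 0.006 0.1 target [0.5916 0.1775 0.1407]
[-5.51527913 -6.34427543  5.88908585] [-0.85931403  1.18140611 -0.22324378] [-5.55641199 -3.22115748 -8.00624113] [ 1.28498191 -0.72410516 -0.09204336]
```

View pics/g4.png

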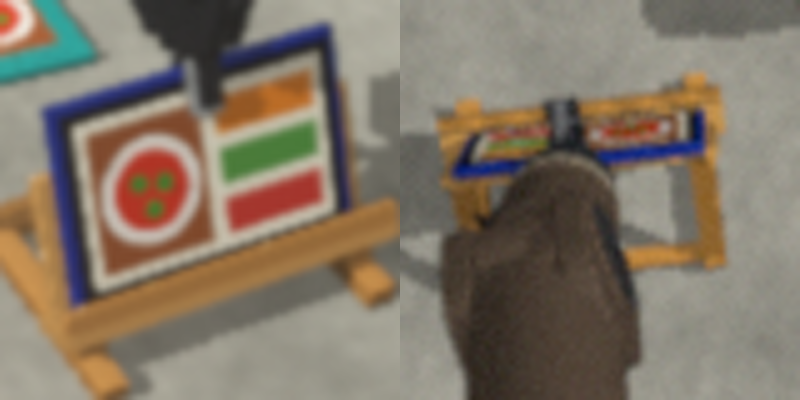

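The tablet's bottom edge is on the ledge behind the lip (left corner near (75,305)) and centred in the top view (455–704 within 440–720). I slide it gently back against the slope.

Emit:
move_arm(
  commands=[
    [[-0.003,-0.002,0],[0,0,0],-1],
    [[-0.003,-0.004,0],[0,0,0],-1],
    [[-0.003,-0.006,0],[0,0,0],-1],
    [[-0.003,-0.008,0],[0,0,0],-1],
    [[-0.003,-0.009,0],[0,0,0],-1],
  ],
)

```text
clock: 8.43
tcp_pos: [0.5921, 0.1783, 0.1439]
tcp_rot: [[-0.135, 0.897, 0.422], [0.991, 0.122, 0.059], [0.001, 0.426, -0.905]]
ft_force: [-0.0, -2.8, 5.2]
gripper_width: 0.121
grasp_force: 61.9
```

```bash
python3 - <<'E'
from h import *
s=state();row(*tool(tabpose("stand"),.022));print(s["ft_force"],s["torque"],s["tcp_rot"].T@s["ft_force"], s["tcp_rot"].T@s["torque"])
E
```

```text
shift [-0.0016, -0.0039, 0.0053] turn [0.0043, -0.0014, -0.0007] norm 0.003 0.2 target [0.5916 0.1775 0.1407]
[-0.00551731 -2.76055814  5.18001503] [-0.096692   -0.54885122 -0.1978876 ] [-2.72835362  1.86440526 -4.85111811] [-0.53102127 -0.23767426  0.10617845]
```

Back contact shows (about 5 N change across, ledge load still there). Releasing.

Emit:
move_arm(
  commands=[
    [[0,0,0],[0,0,0],-0.7],
    [[0,0,0],[0,0,0],-0.4],
    [[0,0,0],[0,0,0],-0.1],
    [[0,0,0],[0,0,0],0],
    [[0,0,0],[0,0,0],0],
  ],
  squeeze=20,
)

```text
clock: 8.85
tcp_pos: [0.5906, 0.1783, 0.1426]
tcp_rot: [[-0.136, 0.898, 0.419], [0.991, 0.123, 0.058], [0.0, 0.422, -0.906]]
ft_force: [-0.6, 0.6, -0.2]
gripper_width: 0.498
grasp_force: 0.0
```

Emit:
move_arm(
  commands=[
    [[0,0,0],[0,0,0],0],
    [[0,0,0],[0,0,0],0],
    [[0,0,0],[0,0,0],0],
  ],
)

```text
clock: 9.1
tcp_pos: [0.5908, 0.1781, 0.1428]
tcp_rot: [[-0.135, 0.898, 0.419], [0.991, 0.122, 0.058], [0.0, 0.423, -0.906]]
ft_force: [-1.1, 0.2, -0.3]
gripper_width: 0.5
grasp_force: 0.0
```

Now straight up along the tool axis and away.

Emit:
move_arm(
  commands=[
    [[0,0,-0.04],[0,0,0],0],
    [[0,0,-0.1],[0,0,0],0],
    [[0,0,-0.17],[0,0,0],0],
    [[0,0,-0.24],[0,0,0],0],
    [[0,0,-0.3],[0,0,0],0],
  ],
)

```text
clock: 9.52
tcp_pos: [0.5274, 0.1688, 0.2804]
tcp_rot: [[-0.134, 0.898, 0.419], [0.991, 0.121, 0.057], [0.0, 0.423, -0.906]]
ft_force: [0.8, 0.9, 1.4]
gripper_width: 0.505
grasp_force: 0.0
```

Emit:
move_arm(
  commands=[
    [[-0.1,-0.1,0],[0,0,0],0],
    [[-0.2,-0.1,0],[0,0,0],0],
    [[-0.3,-0.1,0],[0,0,0],0],
    [[-0.3,-0.1,0],[0,0,0],0],
    [[-0.3,-0.1,0],[0,0,0],0],
  ],
)

```text
clock: 9.93
tcp_pos: [0.5027, 0.0074, 0.2576]
tcp_rot: [[-0.13, 0.898, 0.42], [0.992, 0.117, 0.055], [0.0, 0.423, -0.906]]
ft_force: [-0.1, -0.1, 0.2]
gripper_width: 0.499
grasp_force: 0.0
```

```bash
python3 - <<'E'
from h import *
B=tabpose("stand");out=[]
for n,x,y in(("scene",290,170),("top",170,140)):
    im=cv2.resize(camera(n)[y:y+80,x:x+80,::-1],(400,400),interpolation=cv2.INTER_CUBIC)
    for P in [(a,b,c) for a in(-.0055,.0055) for b in(-.1,.1) for c in(0,.135)]:
        c=((proj(n,ap(B,P))[0]-[x,y])*5+2).astype(int);cv2.circle(im,tuple(map(int,c)),2,(0,255,0),-1)
    out.append(im)
cv2.imwrite("pics/end.png",np.hstack(out))
E
```

```text
(no output)
```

View pics/end.png

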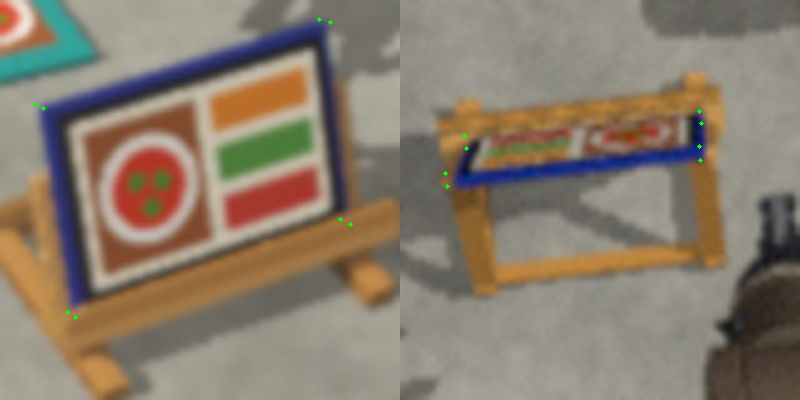

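The final view matches the seated pose to about 1 px: the tablet sits behind the lip, flat and centred, and the gripper is well clear.

```bash
python3 -c "
from cell import *
print(finish_job())"
```

```text
the job is handed in; nothing more can be done
None
```

The tablet is on the cookbook stand, released and centred with its screen towards the cook. The last pictures show it behind the lip and flat against the back, and I handed the job in at about 10 s of the 51 s allowed; no verdict came back.

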